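Press a snap lid home with a toggle clamp

ROBOT

A 6-joint arm with a two-finger parallel gripper is mounted at the origin on a cart in front of the work surface, level with it; the furniture and walls round the work are solid. World frame = base frame: x ahead of the robot, y to its left, z up, the work surface at z = 0. Lengths are in mm, angles in rad, forces in N, time in s.
With the tool pointing down it reaches from about 350 to 875 mm from the base axis. Payload 4.2 kg.
Tool frame: the origin (TCP) lies midway between the tips of the shut fingers; the grasp point (between the pads) lies 19 mm behind it (tcp_to_grasp is the distance from the TCP to the grasp point, in mm); z points along the fingers, y is the line along which they close (so a half turn about z gives the same grasp; the last joint's range is limited). The gripper opens to 85 mm and grips with 20 to 120 N. Pads are 22 mm wide; open, the fingers measure 114 mm over their backs; the gripper's body (76 mm by 85 mm) begins 54 mm behind the grasp point. The pads swing forward as they close: fully open they stand 13 mm farther back than shut.
Start: joints at [1.543, 0.385, 0.008, 0, -1.194, -0.259], TCP at [176.771, 599.459, 231.312] pointing down, gripper open.
Joint ranges: [-3.14, 3.14], [-1.21, 2.06], [-1.07, 1.41], [-3.16, 2.05], [-2.99, -0.16], [-3.1, 3.1]. Speed limits (rad/s): [2.79, 2.79, 3.14, 3.14, 3.14, 3.14].

INTERFACE

Orientations are given as a unit quaternion [x, y, z, w].
In Python, from bench import read_state, get_image, job_done, tcp_to_grasp gives the robot as it stands.
- The arm moves only by the tool jog_arm, never from a script. Its argument "plan" is a list of rows, each a list of 3 entries, a list of its own where there are three numbers: the finger opening in mm, from 0 to 85.4, then the shift along the tool's x, y, z as a fraction of full scale, then the turn, a rotation vector about the tool's x, y, z as a fraction of full scale. A call has 1 to 10 rows; each row is the pose to reach, as a shift and turn from the pose commanded when the call began, along the tool's axes at that moment; what a row does not reach only later rows make up. Full scale, the value 1, is 0.1 m for a shift and 60 degrees for a turn. A row lasts 1/8 s, in which the tool goes at most 62.5 mm and 10.7 degrees, less where a joint would pass 70% of its speed; a pose out of reach is approached as far as the arm can. A call with a number of a shift or a turn outside -1 to 1 is refused whole. A call with a gripper value outside its range is refused whole. The fingers move at their own pace and stop on an object; the grip force is fixed at half the most. Time passes only in rows, so rows that repeat a pose let the fingers close. It gives the time, the measured TCP pose, the force, the opening and the grip force at its end, in the units of the state.
- read_state(): the state, without advancing time (a new reading comes with each control period).
- get_image(name): name is "side" or "top"; returns a dict with "img" (384x512x3 uint8, red, green, blue), "range_z" (384x512 float32, mm along the optical axis (not along the pixel's ray), 0 where there is no reading), "intrinsics" (3x3 intrinsics, pixels), "distortion" ([k1, k2, p1, p2, k3] as OpenCV has them; the pictures are not rectified), "extrinsics" (4x4, takes a point from camera to world coordinates). Camera axes: x right, y down, z forward; pixel columns grow to the right and rows downward; lengths in mm; the calibration is good to about 2 mm. A picture is of the moment at which its call begins.
- job_done(): hands the job in; it is judged then, once.
The state is a dict: "clock": time; "joints": joint angles; "joint_vel": joint speeds; "joint_efforts": joint torques, N m; "position": TCP position; "ee_rot": TCP orientation; "contact_force": force on the tool from outside, world axes, zero at the start; "wrist_torque": the same for the moment, N m; "gripper_width": finger opening in mm; "grasp_force": force on a finger pad.
Only numpy, scipy, OpenCV 4.12 (cv2) and the standard library are available. Lean on these libraries where they do the work, as an engineer would, in place of code of your own. Each camera call takes 0.05 s, during which the arm holds its last target. There are 200 camera calls.

TASK

Two lid presses stand on the table; one holds a meal box whose clear snap lid still stands proud of the rim. Swing that press's toggle clamp firmly all the way over until it stops, so that it presses the lid home, then swing its handle back until it is fully open again, and let go. Leave the other press, which holds a box without a lid, as it is, and do not press the lid with the gripper.

Things in the scene. Friction and masses are not known exactly. Their poses are not given: they have to be found in the camera images.
- press_handle (a joint): Hinge of the clamp handle of the press whose box has a lid. 0 = open stop: handle leans 1.15 rad from upright, away from the box. 1.20 = 0.05 rad past upright, towards the box. It swings the clamp arm (0: arm stands up; the lid is pushed from 1.09 and home at about 1.17, stopping the arm). Let go above about 0.45 it drops onto the lid, below it stays or falls open. Pressing takes 6 N at the grip.
- press_pivot (a point): Middle of that handle's hinge axis, fixed to the press, 105 mm above the table. x is level and points towards the box, y is the hinge axis, z is up. Steel cheeks beside it: 37 mm wide, tops 117 mm above the table. The press's aluminium plate, 230 (x) x 215 (y) x 12 mm, is centred 70 mm ahead (+x) of it. The raised arm reaches 0.21 m above the table.
- press_grip (a point): Centre of the black cross grip at the handle's end: cylinder 22 mm thick, 34 mm long, lying along the hinge axis (its y), 120 mm from the pivot. Pinched from above on its two end faces it turns between the fingers. Swings in the pivot's x-z plane from 110 mm behind, 49 mm above the pivot (open) to 6 mm ahead, 120 mm above (clamped). Shaft below it 14 x 10 mm; free beside it.
- lid_top (a point): Centre of the top of the clear snap lid (128 x 186 x 9 mm) on the meal box in that press. It stands 82 mm above the table before pressing and 73 mm when pressed home.
- lid_seat (a joint): How far that lid has been pressed down onto its box: 0 = standing proud, 0.009 m = home. It stays where it is pressed.
- lid: The same lid; origin at the centre of its underside.
- lidded_box: Meal box with rice (134 x 190 x 57 mm) in the nest of that press, with the lid on it; origin at the centre of its underside.
- spare_handle (a joint): Handle of the other, identical press, which holds a rice box without a lid: not to be operated. 0 = fully open.
- open_box: Rice box without a lid (134 x 190 x 61 mm) in the other press; origin at the centre of its underside.

How it is judged:
By the outcome, as a careful person would: the job done as asked, in the order asked, and still so for the second after the job is handed in, with the robot touching nothing.
It also fails if it takes over 38 s, if anything falls off the work surface, if the arm or the gripper's body presses on something with over 40 N, if the wrist force passes 120 N, or if a joint passes its speed limit or range.

## Working session

There is one attempt and no reset: what is moved stays moved. The work goes in short steps, Python scripts to look and compute and a tool call to move; the robot and the scene stay as the last step left them, time stands still between calls to the robot, and variables do not carry over. Pictures are saved under pics/ and viewed, at most 10 in all, crops included, and the job is handed in when it is done.

Besides the shell and the picture viewer there is one more tool, called after "Call:" in YAML: its name, and indented under it one key for each argument. jog_arm: Moves the arm, as the interface text tells. Its arguments: {"type":"object","properties":{"plan":{"type":"array"}},"required":["plan"]}

```bash
mkdir -p pics
cat > h.py <<'E'
import numpy as np, cv2
from bench import *
def cloud(d):
    K=d["intrinsics"];h,w=d["range_z"].shape
    u,v=np.meshgrid(np.arange(w),np.arange(h))
    p=cv2.undistortPoints(np.stack([u,v],-1).reshape(-1,1,2).astype(float),np.array(K),np.array(d["distortion"])).reshape(h,w,2)
    z=d["range_z"][...,None]
    P=np.concatenate([p*z,z],-1); E=np.array(d["extrinsics"])
    return P@E[:3,:3].T+E[:3,3]
E
python3 - <<'E'
from h import *
s=read_state(); print(s); print(tcp_to_grasp)
for n in("side","top"):
    d=get_image(n); cv2.imwrite(f"pics/{n}0.png",d["img"][...,::-1]); np.savez(f"{n}0.npz",img=d["img"],P=cloud(d),ok=d["range_z"]>0); print(n,np.round(d["extrinsics"],2).tolist())
E
```

```text
{'clock': 0.0, 'joints': array([ 1.54255573e+00,  3.85533371e-01,  6.64801958e-03, -4.67073603e-04,
       -1.19398683e+00, -2.58606768e-01]), 'joint_vel': array([ 0.00137962, -0.00052945, -0.00105655, -0.0011466 , -0.00024456,
        0.000176  ]), 'joint_efforts': array([ 1.82602946e-05, -3.92288017e+01,  1.88411969e+01,  4.18646783e+00,
       -4.49734333e-03, -2.41246831e-06]), 'position': array([176.6528141 , 598.92257911, 230.24899108]), 'ee_rot': array([ 9.89719567e-01, -1.43017669e-01, -9.63372500e-05,  1.05599889e-03]), 'contact_force': array([ 0.37985055, -0.24825281,  0.10288432]), 'wrist_torque': array([-0.02432673,  0.05752727, -0.02971012]), 'grasp_force': 0.0, 'gripper_width': 85.35873833127133}
18.700000000000003
side [[0.88, -0.25, 0.4, 127.52], [-0.47, -0.5, 0.73, -816.08], [0.02, -0.83, -0.55, 710.41], [0.0, 0.0, 0.0, 1.0]]
top [[0.02, -0.99, 0.12, 465.14], [-1.0, -0.02, 0.02, -32.71], [-0.02, -0.12, -0.99, 1009.82], [0.0, 0.0, 0.0, 1.0]]
```

View pics/side0.png

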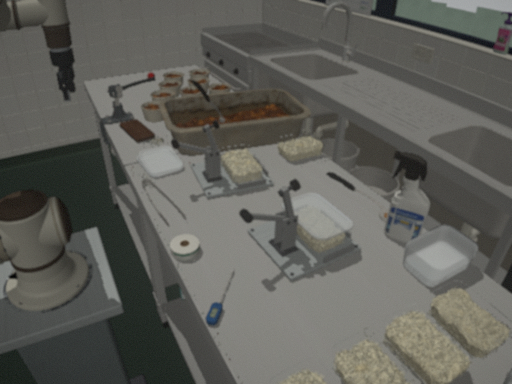

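View pics/top0.png

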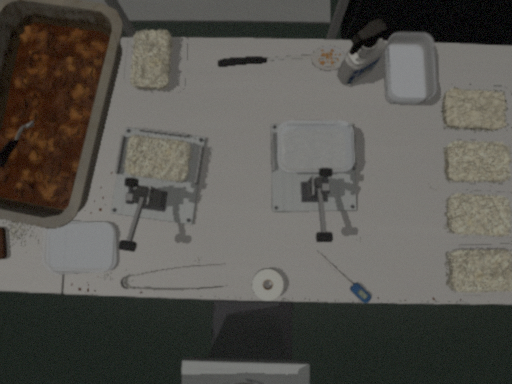

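The top view shows the lidded press at the right: clear lid near (316,147), grip near (323,237), raised arm tip at (325,173). The spare press is at the left, with its grip at (128,245). Next I measure the grip, plate and shaft direction.

Run:
```python
from h import *
t=np.load("top0.npz");P=t["P"];img=t["img"].astype(int);ok=t["ok"]
s=np.load("side0.npz")
def box(D,u0,u1,v0,v1,zl,zh,dark=None):
    m=np.zeros(D["ok"].shape,bool);m[v0:v1,u0:u1]=1
    m&=D["ok"]&(D["P"][...,2]>zl)&(D["P"][...,2]<zh)
    if dark: m&=D["img"].max(-1)<dark
    return m
# grip
for nm,D,b in(("top",t,(308,340,225,248)),("side",s,(235,262,203,230))):
    m=box(D,*b,140,185,60)
    q=D["P"][m]; v,u=np.nonzero(m)
    print(nm,len(q),"mean",q.mean(0).round(1),"min",q.min(0).round(1),"max",q.max(0).round(1),"px",u.mean(),v.mean())
    if len(q)>4: print(cv2.minAreaRect(q[:,:2].astype(np.float32)))
# plate
m=box(t,262,368,115,220,6,20); q=P[m]; print("plate",len(q),cv2.minAreaRect(q[:,:2].astype(np.float32)))
# lid
m=box(t,262,368,112,180,70,95); q=P[m]; print("lid",len(q),cv2.minAreaRect(q[:,:2].astype(np.float32)),np.median(q[:,2]))
# shaft heights
for v in range(180,246,5):
    m=box(t,305,335,v,v+1,100,250); q=P[m]
    if len(q): print(v,np.nonzero(m)[1][[0,-1]],q.mean(0).round(0))
im=np.load("top0.npz")["img"][100:255,250:380,::-1]
cv2.imwrite("pics/crop0.png",cv2.resize(im*1,None,fx=4,fy=3.8*1,interpolation=cv2.INTER_CUBIC))
```

```text
top 125 mean [ 463.5 -166.8  162.3] min [ 453.7 -182.3  157.7] max [ 473.1 -151.8  166.8] px 323.92 236.456
((463.41058349609375, -166.9775848388672), (19.175369262695312, 30.41191864013672), 1.1343556642532349)
side 94 mean [ 461.8 -176.3  160. ] min [ 453.3 -186.8  148.1] max [ 473.8 -155.8  166.3] px 246.2127659574468 215.62765957446808
((461.1027526855469, -172.0937957763672), (18.393844604492188, 30.982147216796875), 17.072532653808594)
plate 2973 ((641.8272705078125, -161.2727813720703), (227.5100860595703, 215.76023864746094), 1.9861024618148804)
lid 3810 ((671.510986328125, -159.1220703125), (144.8369140625, 186.0014190673828), 1.9770464897155762) 77.06452322968119
180 [310 327] [ 586. -156.  151.]
185 [311 329] [ 573. -159.  174.]
190 [310 328] [ 565. -158.  145.]
195 [317 321] [ 557. -163.  117.]
200 [318 322] [ 545. -164.  124.]
205 [318 323] [ 533. -164.  129.]
210 [319 323] [ 522. -165.  134.]
215 [319 324] [ 510. -165.  136.]
220 [320 324] [ 499. -165.  144.]
225 [320 325] [ 488. -166.  148.]
230 [321 325] [ 477. -166.  154.]
235 [316 332] [ 467. -167.  163.]
240 [316 331] [ 456. -166.  161.]
```

View pics/crop0.png

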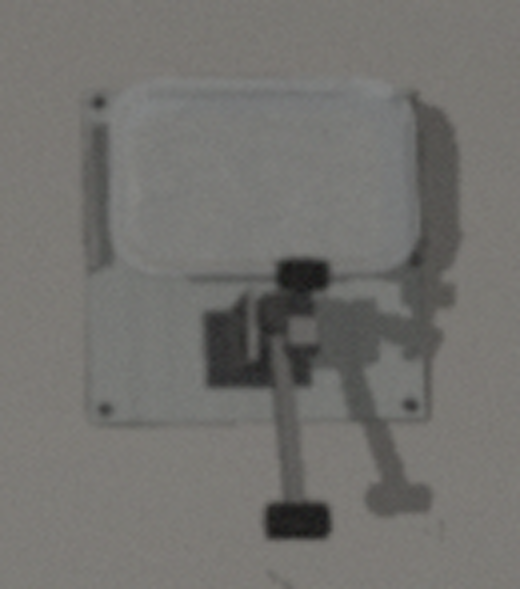

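Measured:
- Press yaw is about 2° (plate 228×216, as specified).
- Pivot is about (572,-164). The open grip is about (462.5,-167,154), which matches the plate-derived grip.

I'll set out now.

Call:
jog_arm:
  plan:
    - [85, [0.5, 0.5, -0.2], [0, 0, -0.16]]
    - [85, [0.9, 0.9, -0.3], [0, 0, -0.307]]
    - [85, [1, 1, -0.3], [0, 0, -0.307]]

```text
clock: 0.48
position: [245.5, 473.0, 262.4]
ee_rot: [1.0, 0.016, 0.0, -0.001]
contact_force: [-0.7, 0.0, 0.1]
gripper_width: 85.1
grasp_force: 0.0
```

Call:
jog_arm:
  plan:
    - [85, [0.45, 0.45, 0], [0, 0, 0]]
    - [85, [0.8, 0.9, 0], [0, 0, 0]]
    - [85, [0.8, 1, 0], [0, 0, 0]]

```text
clock: 0.85
position: [329.1, 376.1, 260.7]
ee_rot: [1.0, 0.015, -0.0, 0.0]
contact_force: [-0.3, -0.2, 0.3]
gripper_width: 85.0
grasp_force: 0.0
```

Call:
jog_arm:
  plan:
    - [85, [0.3, 0.5, 0], [0, 0, 0]]
    - [85, [0.6, 1, 0], [0, 0, 0]]

```text
clock: 1.1
position: [391.4, 280.1, 260.9]
ee_rot: [1.0, 0.018, -0.0, 0.0]
contact_force: [1.3, -0.6, -0.6]
gripper_width: 85.1
grasp_force: 0.0
```

Call:
jog_arm:
  plan:
    - [85, [0.2, 0.5, 0], [0, 0, 0]]
    - [85, [0.4, 1, 0], [0, 0, 0]]

```text
clock: 1.35
position: [435.0, 181.1, 261.0]
ee_rot: [1.0, 0.018, -0.0, -0.0]
contact_force: [0.9, 0.8, -0.1]
gripper_width: 85.4
grasp_force: 0.0
```

Call:
jog_arm:
  plan:
    - [85, [0, 0.5, 0], [0, 0, 0]]
    - [85, [0, 1, 0], [0, 0, 0]]

```text
clock: 1.6
position: [438.2, 81.1, 260.9]
ee_rot: [1.0, 0.018, -0.0, 0.0]
contact_force: [-0.0, 0.7, -0.4]
gripper_width: 84.9
grasp_force: 0.0
```

Call:
jog_arm:
  plan:
    - [85, [0, 0.5, 0], [0, 0, 0]]
    - [85, [0, 1, 0], [0, 0, 0]]
    - [85, [0, 1, 0], [0, 0, 0]]

```text
clock: 1.98
position: [441.5, -19.8, 260.9]
ee_rot: [1.0, 0.015, -0.0, 0.0]
contact_force: [0.7, 0.0, 1.1]
gripper_width: 85.0
grasp_force: 0.0
```

Call:
jog_arm:
  plan:
    - [85, [0.1, 0.5, 0], [0, 0, 0]]
    - [85, [0.16, 0.75, 0], [0, 0, 0]]

```text
clock: 2.22
position: [461.0, -92.5, 261.0]
ee_rot: [1.0, 0.018, -0.0, -0.0]
contact_force: [-0.0, -0.2, -0.6]
gripper_width: 85.0
grasp_force: 0.0
```

Call:
jog_arm:
  plan:
    - [85, [0, 0.5, 0.2], [0, 0, 0]]
    - [85, [0, 0.73, 0.5], [0, 0, 0]]
    - [85, [0, 0.73, 0.5], [0, 0, 0]]
    - [85, [0, 0.73, 0.5], [0, 0, 0]]

```text
clock: 2.72
position: [463.8, -164.5, 211.9]
ee_rot: [1.0, 0.018, 0.001, 0.0]
contact_force: [0.2, 1.0, -0.1]
gripper_width: 85.2
grasp_force: 0.0
```

Run:
```python
from h import *
s=read_state(); print(s["position"],s["ee_rot"])
d=get_image("side"); cv2.imwrite("pics/side1.png",cv2.resize(d["img"][140:290,190:370,::-1],None,fx=4,fy=4,interpolation=cv2.INTER_CUBIC))
```

```text
[ 463.75760367 -164.50130079  211.94607753] [9.99835588e-01 1.81245392e-02 5.09742881e-04 1.95072786e-04]
```

View pics/side1.png

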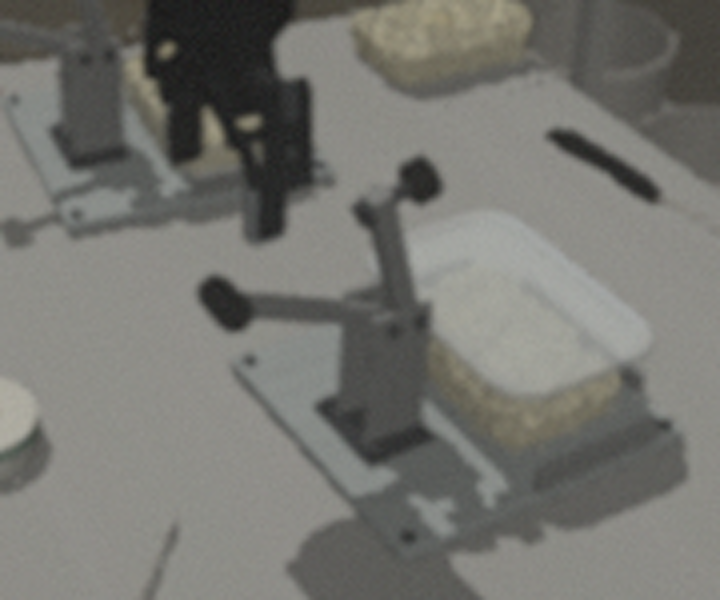

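The fingers straddle the line above the grip (crop: fingers near (185,130) and (262,220), grip at (225,303)). I'll descend and pinch.

Call:
jog_arm:
  plan:
    - [85, [-0.01, 0.025, 0.4], [0, 0, 0]]
    - [85, [-0.01, 0.025, 0.7], [0, 0, 0]]
    - [85, [-0.01, 0.025, 0.79], [0, 0, 0]]
    - [60, [-0.01, 0.025, 0.79], [0, 0, 0]]
    - [45, [-0.01, 0.025, 0.79], [0, 0, 0]]
    - [36, [-0.01, 0.025, 0.79], [0, 0, 0]]
    - [30, [-0.01, 0.025, 0.79], [0, 0, 0]]
    - [30, [-0.01, 0.025, 0.79], [0, 0, 0]]
    - [30, [-0.01, 0.025, 0.79], [0, 0, 0]]
    - [30, [-0.01, 0.025, 0.79], [0, 0, 0]]

```text
clock: 4.03
position: [462.5, -168.0, 133.6]
ee_rot: [1.0, 0.017, 0.001, 0.0]
contact_force: [-0.9, 2.4, 6.5]
gripper_width: 32.8
grasp_force: 59.5
```

Run:
```python
from h import *
s=read_state(); print({k:np.round(s[k],3).tolist() for k in s})
d=get_image("side"); cv2.imwrite("pics/side2.png",cv2.resize(d["img"][140:290,190:370,::-1],None,fx=4,fy=4,interpolation=cv2.INTER_CUBIC))
```

```text
{'clock': 4.025, 'joints': [-0.018, 0.26, -0.451, 0.0, -0.858, 1.623], 'joint_vel': [0.002, -0.0, -0.001, -0.0, 0.001, 0.0], 'joint_efforts': [-0.882, -26.466, 14.153, 3.365, 0.364, 0.01], 'position': [462.489, -168.033, 133.575], 'ee_rot': [1.0, 0.017, 0.001, 0.0], 'contact_force': [-0.928, 2.41, 6.54], 'wrist_torque': [0.703, 0.344, 0.002], 'grasp_force': 59.515, 'gripper_width': 32.771}
```

View pics/side2.png

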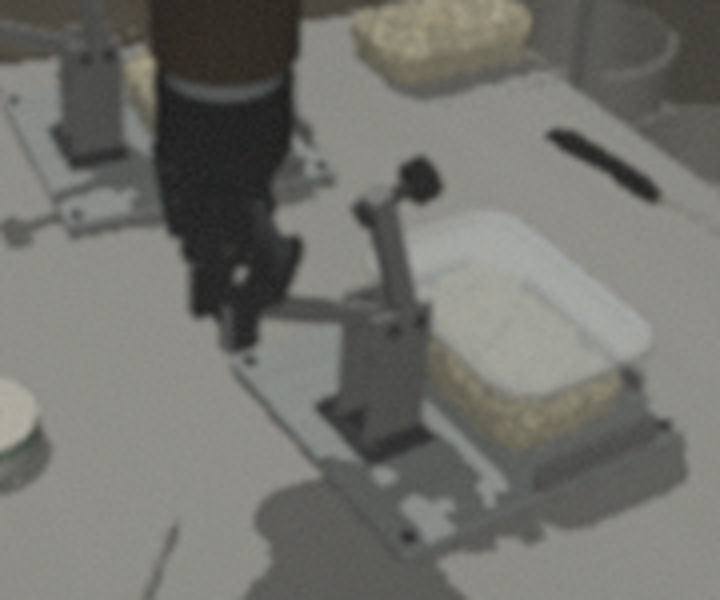

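Pinched: 32.8 mm wide at 60 N, with the fingers on the grip at about (235,320). Now I swing along the arc.

Call:
jog_arm:
  plan:
    - [30, [0.054, 0, -0.107], [0, 0, 0]]
    - [30, [0.119, 0, -0.208], [0, 0, 0]]
    - [30, [0.193, 0, -0.302], [0, 0, 0]]
    - [30, [0.277, 0, -0.388], [0, 0, 0]]
    - [30, [0.369, 0, -0.465], [0, 0, 0]]
    - [30, [0.468, 0, -0.533], [0, 0, 0]]
    - [30, [0.573, 0, -0.59], [0, 0, 0]]
    - [30, [0.684, 0, -0.637], [0, 0, 0]]
    - [30, [0.684, 0, -0.637], [0, 0, 0]]

```text
clock: 5.2
position: [532.2, -165.6, 197.7]
ee_rot: [1.0, 0.018, 0.002, 0.0]
contact_force: [-3.9, 3.4, 4.3]
gripper_width: 32.9
grasp_force: 60.8
```

Run:
```python
from h import *
s=read_state(); print({k:np.round(s[k],3).tolist() for k in s})
d=get_image("side"); cv2.imwrite("pics/side3.png",cv2.resize(d["img"][140:290,190:370,::-1],None,fx=4,fy=4,interpolation=cv2.INTER_CUBIC))
```

```text
{'clock': 5.2, 'joints': [-0.011, 0.295, -0.214, 0.001, -1.058, 1.617], 'joint_vel': [-0.003, -0.012, -0.028, -0.001, 0.011, 0.003], 'joint_efforts': [-0.782, -31.373, 18.641, 4.281, 1.309, -0.045], 'position': [532.156, -165.585, 197.727], 'ee_rot': [1.0, 0.018, 0.002, 0.0], 'contact_force': [-3.863, 3.429, 4.287], 'wrist_torque': [0.682, 1.318, 0.052], 'grasp_force': 60.77, 'gripper_width': 32.865}
```

View pics/side3.png

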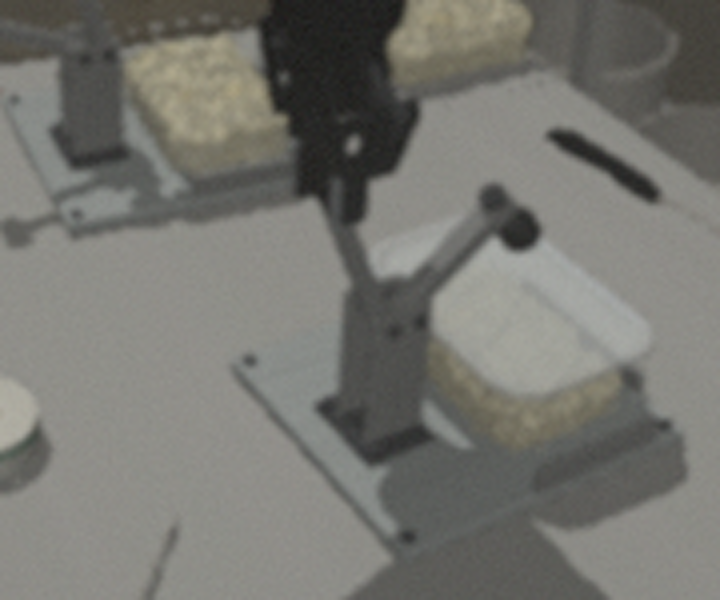

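Call:
jog_arm:
  plan:
    - [30, [0.114, 0, -0.036], [0, 0, 0]]
    - [30, [0.232, 0, -0.06], [0, 0, 0]]
    - [30, [0.3, 0, -0.068], [0, 0, 0]]
    - [30, [0.351, 0, -0.072], [0, 0, 0]]
    - [30, [0.4, 0, -0.073], [0, 0, 0]]
    - [30, [0.435, 0, -0.073], [0, 0, 0]]
    - [30, [0.455, 0, -0.072], [0, 0, 0]]
    - [30, [0.455, 0, -0.072], [0, 0, 0]]

```text
clock: 6.25
position: [574.3, -164.1, 204.8]
ee_rot: [1.0, 0.018, -0.001, 0.0]
contact_force: [-7.8, 3.4, 8.2]
gripper_width: 33.1
grasp_force: 61.7
```

Call:
jog_arm:
  plan:
    - [30, [0.03, 0, 0], [0, 0, 0]]
    - [30, [0.06, 0, 0], [0, 0, 0]]
    - [30, [0.06, 0, 0], [0, 0, 0]]

```text
clock: 6.62
position: [578.5, -163.9, 204.6]
ee_rot: [1.0, 0.018, -0.003, 0.0]
contact_force: [-11.8, 4.6, 10.2]
gripper_width: 33.1
grasp_force: 61.8
```

Run:
```python
from h import *
s=read_state(); print(s["position"],s["contact_force"])
t0=np.load("top0.npz")["P"]
d=get_image("top"); P=cloud(d)
for (u0,u1,v0,v1) in((285,305,125,165),(335,350,125,165),(285,350,125,135)):
    print(np.median(t0[v0:v1,u0:u1,2]),np.median(P[v0:v1,u0:u1,2]))
d=get_image("side"); cv2.imwrite("pics/side4.png",cv2.resize(d["img"][140:290,190:370,::-1],None,fx=4,fy=4,interpolation=cv2.INTER_CUBIC))
```

```text
[ 578.47484236 -163.93453376  204.63424263] [-11.77328474   4.59746682  10.23375438]
76.62411758210624 538.80963269175
76.37979764038283 551.964827049112
76.46638324337442 538.9010768218493
```

View pics/side4.png

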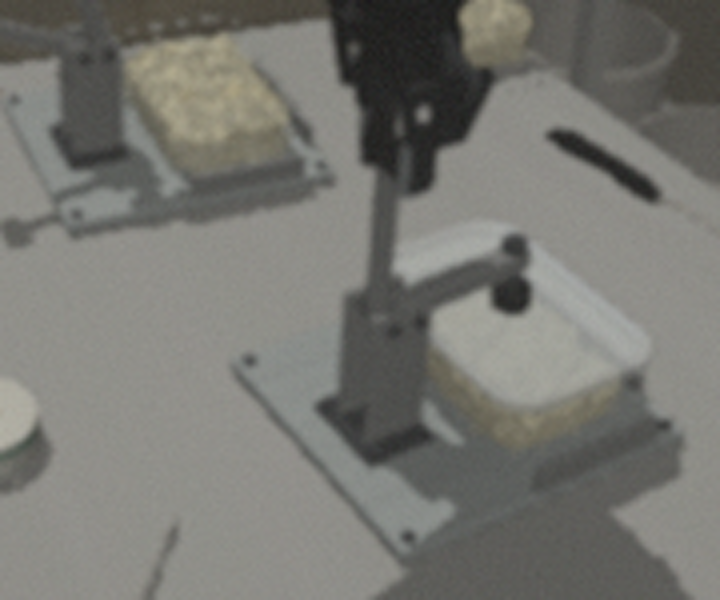

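The arm's foot is on the lid at (510,295) and the handle stands just past upright; the lid looks lower than before. I'll push a little more to confirm it has reached the stop.

Call:
jog_arm:
  plan:
    - [30, [0.03, 0, 0], [0, 0, 0]]
    - [30, [0.06, 0, 0], [0, 0, 0]]
    - [30, [0.06, 0, 0], [0, 0, 0]]
    - [30, [0.06, 0, 0], [0, 0, 0]]

```text
clock: 7.22
position: [578.6, -163.9, 204.5]
ee_rot: [1.0, 0.017, -0.01, -0.0]
contact_force: [-24.8, 5.6, 17.5]
gripper_width: 33.1
grasp_force: 62.4
```

Run:
```python
from h import *
s=read_state(); print(s["position"],s["contact_force"])
t0=np.load("side0.npz");P0=t0["P"]
d=get_image("side"); P=cloud(d)
# lid right rim in side view, away from arm
for (u0,u1,v0,v1) in((325,350,205,228),(335,350,215,230)):
    a=P0[v0:v1,u0:u1,2];b=P[v0:v1,u0:u1,2]
    print(np.median(a),np.median(b),np.percentile(a,80),np.percentile(b,80))
```

```text
[ 578.63534083 -163.92322124  204.51368232] [-24.80846415   5.63918391  17.45977712]
77.44185535995109 68.0092069655309 78.92839122866181 69.65257315132018
77.81760329359986 68.43707088530459 79.37124993645223 69.98459840982575
```

The handle is hard against its stop (25 N, no further motion) and the lid has dropped 9.4 mm, so it is home. Swinging back.

Call:
jog_arm:
  plan:
    - [30, [-0.104, 0, 0], [0, 0, 0]]
    - [30, [-0.224, 0, 0], [0, 0, 0]]
    - [30, [-0.343, 0, 0.012], [0, 0, 0]]
    - [30, [-0.461, 0, 0.036], [0, 0, 0]]
    - [30, [-0.575, 0, 0.072], [0, 0, 0]]
    - [30, [-0.686, 0, 0.119], [0, 0, 0]]
    - [30, [-0.791, 0, 0.176], [0, 0, 0]]
    - [30, [-0.89, 0, 0.244], [0, 0, 0]]
    - [30, [-0.964, 0, 0.305], [0, 0, 0]]

```text
clock: 8.4
position: [494.4, -167.0, 174.6]
ee_rot: [1.0, 0.018, 0.005, 0.0]
contact_force: [2.6, 3.6, 4.4]
gripper_width: 32.9
grasp_force: 62.1
```

Call:
jog_arm:
  plan:
    - [30, [-0.102, 0, 0.102], [0, 0, 0]]
    - [30, [-0.176, 0, 0.196], [0, 0, 0]]
    - [30, [-0.241, 0, 0.297], [0, 0, 0]]
    - [30, [-0.295, 0, 0.404], [0, 0, 0]]
    - [30, [-0.3, 0, 0.42], [0, 0, 0]]
    - [30, [-0.3, 0, 0.42], [0, 0, 0]]
    - [30, [-0.3, 0, 0.42], [0, 0, 0]]

```text
clock: 9.28
position: [463.4, -168.1, 133.5]
ee_rot: [1.0, 0.018, 0.003, 0.001]
contact_force: [-2.6, 7.4, 17.2]
gripper_width: 32.7
grasp_force: 64.9
```

The handle is back at its open stop (17 N upward reaction). Releasing and raising.

Call:
jog_arm:
  plan:
    - [34, [0, 0, -0.01], [0, 0, 0]]
    - [45, [0, 0, -0.01], [0, 0, 0]]
    - [60, [0, 0, -0.01], [0, 0, 0]]
    - [85, [0, 0, -0.01], [0, 0, 0]]
    - [85, [0, 0, -0.01], [0, 0, 0]]
    - [85, [0, 0, -0.01], [0, 0, 0]]
    - [85, [0, 0, -0.3], [0, 0, 0]]
    - [85, [0, 0, -0.6], [0, 0, 0]]
    - [85, [0, 0, -1], [0, 0, 0]]
    - [85, [0, 0, -1], [0, 0, 0]]

```text
clock: 10.52
position: [463.3, -168.4, 234.1]
ee_rot: [1.0, 0.018, 0.004, 0.001]
contact_force: [1.0, 0.1, -1.3]
gripper_width: 85.2
grasp_force: 0.0
```

Call:
jog_arm:
  plan:
    - [85, [-0.3, -0.5, 0], [0, 0, 0]]
    - [85, [-0.5, -1, 0], [0, 0, 0]]
    - [85, [-0.5, -1, 0], [0, 0, 0]]
    - [85, [-0.5, -1, 0], [0, 0, 0]]

```text
clock: 11.02
position: [407.9, -69.9, 230.4]
ee_rot: [1.0, 0.018, -0.0, 0.0]
contact_force: [-0.7, 0.8, -0.1]
gripper_width: 84.8
grasp_force: 0.0
```

Run:
```python
from h import *
s=read_state(); print(s["position"],s["contact_force"],s["gripper_width"])
d=get_image("side"); P=cloud(d)
m=np.zeros(P.shape[:2],bool);m[203:230,235:262]=1;m&=(d["img"].max(-1)<60)&(P[...,2]>140)&(P[...,2]<185)
print(m.sum(),P[m].mean(0)); print(np.median(P[205:228,325:350,2]))
cv2.imwrite("pics/side5.png",d["img"][...,::-1])
```

```text
[407.91971789 -69.85383248 230.43644462] [-0.71011276  0.82348315 -0.06530506] 84.82526248741526
87 [ 461.45321558 -175.8885001   159.95422684]
68.02061014132266
```

View pics/side5.png

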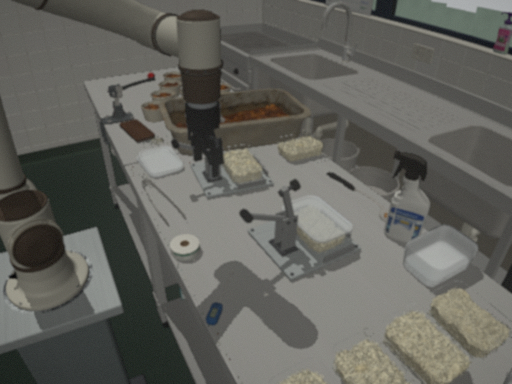

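The grip is back at its open position (within 0.5 mm of the first reading), the lid is still 9 mm down, and the gripper is clear and touching nothing.

```bash
python3 -c "
from bench import *
print(job_done())"
```

```text
the job is handed in; nothing more can be done
None
```

The lid is pressed home (down about 9 mm), the clamp handle is back at its open stop and released, the other press was not touched, and the job is handed in at about 11 s.

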